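# Clamp the coolant header tank shut in its bench clamp and take off its filler cap

## Robot

A 7-joint arm with a two-finger parallel gripper is mounted at the origin on a cart in front of the work surface, level with it; the furniture and walls round the work are solid. World frame = base frame: x ahead of the robot, y to its left, z up, the work surface at z = 0. Lengths are in m, angles in degrees, forces in N, time in s.
With the tool pointing down it reaches from about 0.35 to 0.775 m from the base axis. Payload 3.1 kg.
Tool frame: the origin (TCP) lies on the centre line of the jaws, within the pads' length; the fingertips stand 17 mm ahead of it and the grasp point (between the pads) lies 2 mm behind it (robot.tip_reach is the distance from the TCP to the fingertips, in m); z points along the fingers, y is the line along which they close (so a half turn about z gives the same grasp; the last joint's range is limited). The gripper opens to 85 mm and grips with 20 to 120 N. Pads are 22 mm wide; open, the fingers measure 114 mm over their backs; the gripper's body (76 mm by 85 mm) begins 54 mm behind the grasp point. The pads swing forward as they close: fully open they stand 13 mm farther back than shut.
Start: joints at [69.746, 17.813, 0.802, 86.603, -0.252, 75.585, -1.558], TCP at [0.169, -0.523, 0.248] pointing down, gripper open.
Joint ranges: [-154.91, 154.91], [-16.99, 109.72], [-72.82, 74.43], [7.12, 147.25], [-82.49, 262.49], [11.32, 116.49], [-174.64, 174.64]. Speed limits (degrees/s): [159.86, 159.86, 180, 180, 180, 180, 180].

## Interface

Orientations are given as [roll, pitch, yaw] about the fixed x, y, z axes, in that order (R = Rz(yaw) Ry(pitch) Rx(roll)).
In Python, from station import robot, fingers, vision, workorder, recognise gives the robot as it stands. Calls block until the motion is done:
- robot.move_to(position, orientation): joint-space move of the TCP to a pose.
- robot.line_to(position, orientation=None, velocity=0.15, f_stop=None): straight line of the TCP; orientation=None keeps the orientation; velocity is the mean speed in m/s. With f_stop (N) it stops when the force on the tool has changed by that much, and returns True; else False.
- robot.move_j(angles): joint-space move.
- fingers.gripper_to(opening, force=None): opening from 0.0 (shut) to 1.0 (fully open); force is the grip in N (None keeps the last); returns when the fingers have stopped.
- robot.pause(seconds).
- robot.inverse_kinematics(position, orientation): joint angles nearest the present ones, or None.
- vision.grab_frame(name): name is "side" or "top"; returns the picture (480x640x3 uint8, red, green, blue); there is no depth.
- vision.calibration(name): a dict with "mtx" (3x3 intrinsics, pixels), "extrinsics" (4x4, takes a point from world to camera coordinates). Camera axes: x right, y up, looking along -z (the intrinsics and any distortion apply to the point x, -y, -z); pixel columns grow to the right and rows downward; lengths in m; the calibration is good to about 2 mm. A picture is of the moment at which its call begins. calibration takes no time and is no camera call.
A pose or a line that the arm cannot do raises robot.PlanningError and nothing moves.
- workorder.close_job(): hands the job in; it is judged then, once.
Trained networks look in the newest picture that a camera, given by its name, has taken for a name from the list of things; names that differ only in an ending like _2 or _b are one class to them, and where a whole thing is asked for, a point or a joint stands for the part that bears it (a point fixed in the world has none). Each returns a list of dicts, best first, with "p" (0 to 1); they miss things now and then, are a little off and sometimes report something else, mostly with a low value. They report only what shows in the picture. A call takes as long as a camera call.
- recognise(label, camera): "rect" ([centre column, centre row, width, height] in pixels, round what is visible of it).
Readings, each from a call of its own:
- robot.current_time_s(): time.
- robot.current_joint_positions(): joint angles.
- robot.current_dq(): joint speeds.
- robot.current_joint_torque(): joint torques, N m.
- robot.current_tool_pos(): TCP position.
- robot.current_eef_rot(): TCP orientation.
- robot.current_contact_force(): force on the tool from outside, world axes, zero at the start.
- robot.current_torque(): the same for the moment, N m.
- robot.current_finger_gap(): opening from 0.0 (shut) to 1.0 (fully open).
- robot.current_gripper_force(): force on a finger pad.
Only numpy, scipy, OpenCV 4.12 (cv2) and the standard library are available. Lean on these libraries where they do the work, as an engineer would, in place of code of your own. Each camera call takes 0.05 s, during which the arm holds its last target. There are 200 camera calls.

## Task

The small aluminium coolant header tank on the right end of the tool cart stands loose in an open hinged clamp. Swing the clamp's gate fully shut by its upright post, so that the two halves meet edge to edge round the tank, and then unscrew the tight black filler cap anticlockwise until it comes free of the neck. Finish still holding the cap: level, straight over the open neck and about a finger's breadth above it, where drips would fall back in; the tank stays standing in the closed clamp and the spark plugs and the roll of black tape lying near it stay where they are.

Things in the scene. Friction and masses are not known exactly. Their poses are not given: they have to be found in the camera images.
- gate (a joint): Angle of the clamp's hinged gate, rad: 0 = fully shut, edges meeting (a stop); grows as it opens, up to 0.95. Seen from above it opens clockwise and shuts anticlockwise about the upright hinge pin. The hinge is stiff: it takes about 7 N at the post to move and stays wherever it is left.
- gate_post (a point): Centre of the top of the upright black round post on the gate's free end, by which the gate is moved: 12 mm thick, 33 mm of it clear above a grey boss 17 mm wide. It stands 97 mm from the hinge pin and, with the gate shut, 55 mm from the tank's axis. Its top is 18 mm below the rim of the tank's neck and 4 mm below the lower edge of the cap.
- gate_hinge (a point): On the axis of the gate's upright hinge pin, at the top of its nut; the post swings round this in the horizontal plane. Left of the clamp, about 65 mm from the tank's axis, the cart's own rack of tall sockets and bars begins: keep the fingers' spread off it (best along the cart's depth).
- clamp_seat (a point): Centre of the bore of the grey steel clamp, on its base plate (90 mm wide, 10 mm thick, fixed on a black rubber mat), where the tank stands; z up, x from the gate to the fixed half. The clamp is two half rings, bore 62 mm, wall 6 mm, their top edge 52 mm above this point: one fixed, the other the gate, hinged 43 mm from the centre at +y.
- tank: Round aluminium header tank, loose in the clamp: body 60 mm across and 70 mm high, then a cone to a neck 32 mm across; 100 mm high in all, about 0.35 kg. Origin: centre of its underside; z up. A hose stub 14 mm thick sticks out to its -y, 25 mm up; the shut gate catches it between the two edges, so that the tank cannot turn more than a few degrees or lift.
- neck_rim (a point): Centre of the rim at the top of the tank's neck, 100 mm above the tank's underside; z up. Three short threads on the neck hold the cap's three lugs. Turned anticlockwise, the cap rises about 2 mm and comes clear after some 55 degrees; it lifts straight off at any turn from about 65 to 85 degrees, and near 95 degrees it meets a stop.
- cap: Round black ribbed screw cap, 49 mm over the ribs, 24 mm high, about 0.09 kg. Origin: centre of its lower edge; z up. Screwed on, that edge is 14 mm below the neck's rim and the top 10 mm above it. Tight: it takes up to 0.5 N m to turn (anticlockwise from above to unscrew). A sprung rubber seal inside pushes it up with 10 to 20 N while it is on.
- spark_plug_0: Spark plug lying on the front strip of the cart, 78 mm long; leave alone.
- spark_plug_1: Second spark plug lying beside the first; leave alone.
- electrical_tape: Roll of black tape, 62 mm, lying behind the clamp; leave alone.

How it is judged:
By the outcome, as a careful person would: the job done as asked, in the order asked, and still so for the second after the job is handed in, while the arm keeps its last pose, push and grip.
It also fails if it takes over 40 s, if anything falls off the work surface, if the arm or the gripper's body presses on something with over 40 N, if the wrist force passes 120 N, or if a joint passes its speed limit or range.

## Working session

There is one attempt and no reset: what is moved stays moved. The work goes in short steps, each a Python script; the robot and the scene stay as the last script left them, time stands still between calls to the robot, and variables do not carry over. Pictures are saved under pics/ and viewed, at most 10 in all, crops included, and the job is handed in when it is done.

```bash
ls; mkdir -p pics
python3 - <<'E'
from station import robot, fingers, vision, workorder, recognise
import cv2, numpy as np
for c in("side","top"):
    f=vision.grab_frame(c); cv2.imwrite(f"pics/{c}0.png",f[:,:,::-1])
    k=vision.calibration(c); print(c,{a:np.round(np.array(b),4).tolist() for a,b in k.items()})
    for l in("gate","gate_post","gate_hinge","clamp_seat","tank","neck_rim","cap","spark_plug_0","electrical_tape"):
        print(l,[(np.round(r["rect"],1).tolist(),round(r["p"],2)) for r in recognise(l,c)[:2]])
print(robot.current_time_s(),robot.current_eef_rot())
E
```

```text
pics
side {'mtx': [[551.4268, 0.0, 318.6607], [0.0, 551.4268, 237.369], [0.0, 0.0, 1.0]], 'extrinsics': [[0.9684, -0.2486, -0.0202, -0.5525], [0.1595, 0.555, 0.8164, 0.0362], [-0.1918, -0.7939, 0.5771, -1.0682], [0.0, 0.0, 0.0, 1.0]]}
gate [([285.8, 272.7, 25.6, 48.0], 0.94)]
gate_post [([287.1, 276.0, 25.5, 49.3], 0.94)]
gate_hinge [([246.9, 270.4, 44.1, 13.2], 0.73), ([315.8, 283.0, 83.1, 64.8], 0.57)]
clamp_seat [([316.1, 282.6, 81.6, 68.9], 0.8), ([316.3, 236.1, 34.8, 32.4], 0.67)]
tank [([320.1, 272.9, 40.6, 60.1], 0.55)]
neck_rim [([316.7, 273.6, 45.2, 58.1], 0.74)]
cap [([317.1, 236.3, 33.9, 32.3], 0.86)]
spark_plug_0 [([233.9, 259.4, 37.8, 16.2], 0.78), ([249.9, 268.2, 42.2, 14.8], 0.77)]
electrical_tape []
top {'mtx': [[592.6049, 0.0, 314.1038], [0.0, 592.6049, 246.6547], [0.0, 0.0, 1.0]], 'extrinsics': [[0.0127, -0.9999, 0.0019, -0.3276], [0.988, 0.0129, 0.1542, -0.4826], [-0.1542, -0.0001, 0.988, -0.86], [0.0, 0.0, 0.0, 1.0]]}
gate [([340.9, 281.6, 64.5, 43.7], 0.57)]
gate_post [([343.3, 277.6, 60.4, 47.7], 0.8)]
gate_hinge [([339.8, 260.7, 71.7, 84.0], 0.85)]
clamp_seat [([342.4, 259.2, 72.9, 80.5], 0.59)]
tank [([347.8, 254.6, 57.9, 37.9], 0.62)]
neck_rim [([349.6, 254.3, 52.7, 39.0], 0.64)]
cap [([344.8, 245.1, 37.9, 31.6], 0.7)]
spark_plug_0 [([289.0, 319.6, 14.3, 40.4], 0.97), ([262.1, 330.7, 17.1, 47.8], 0.96)]
electrical_tape [([320.6, 160.6, 41.9, 38.3], 0.63), ([344.9, 245.9, 37.7, 31.5], 0.45)]
1.0 [-1.79999122e+02  1.14807103e-03  1.78693428e+01]
```

Run:
```python
import cv2
a=cv2.imread("pics/side0.png")[200:350,220:380]; b=cv2.imread("pics/top0.png")[130:360,220:440]
cv2.imwrite("pics/a.png",cv2.resize(a,None,fx=4,fy=4,interpolation=2)); cv2.imwrite("pics/b.png",cv2.resize(b,None,fx=2.6,fy=2.6,interpolation=2))
```

```text
(no output)
```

View pics/a.png

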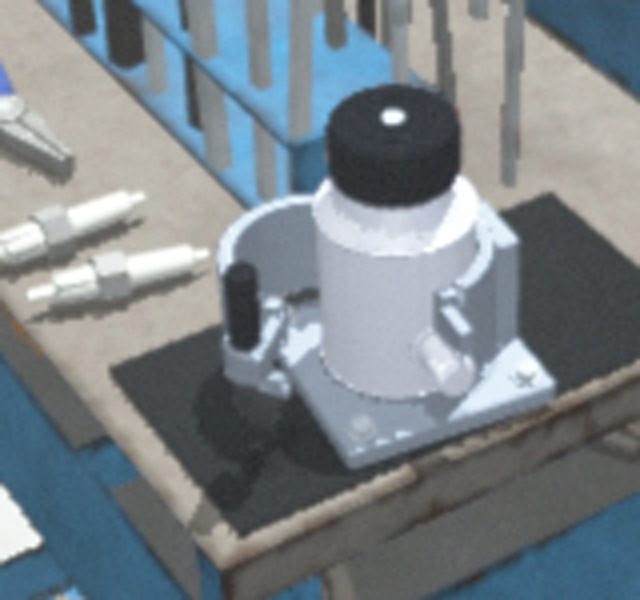

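View pics/b.png

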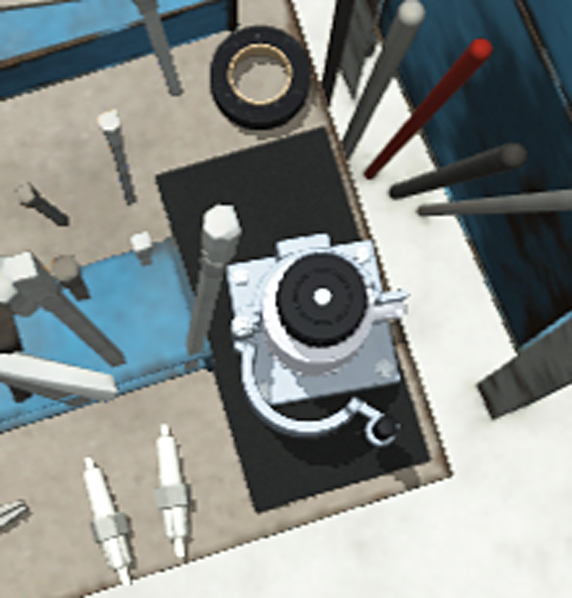

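View pics/top0.png

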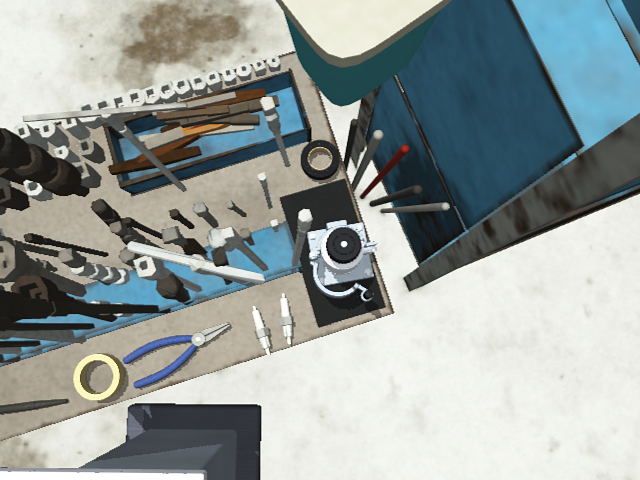

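```bash
cat > h.py <<'E'
from station import robot, fingers, vision, workorder, recognise
import numpy as np, cv2
K={c:vision.calibration(c) for c in("side","top")}
def ray(c,u,v):
    k=K[c];E=np.array(k["extrinsics"]);M=np.array(k["mtx"])
    d=np.array([(u-M[0,2])/M[0,0],-(v-M[1,2])/M[1,1],-1]); R=E[:3,:3]
    d=R.T@d; return -R.T@E[:3,3], d/np.linalg.norm(d)
def tri(s,t):
    (p,a),(q,b)=ray("side",*s),ray("top",*t)
    x=np.linalg.lstsq(np.c_[a,-b],q-p,rcond=None)[0]
    P,Q=p+x[0]*a,q+x[1]*b; return (P+Q)/2,np.linalg.norm(P-Q)
def atz(c,uv,z):
    p,d=ray(c,*uv); return p+d*(z-p[2])/d[2]
E
python3 - <<'E'
from h import *
np.set_printoptions(precision=4,suppress=True)
print("post",tri((280.5,267),(369.2,294.2)))
print("captop",tri((318.3,229.3),(343.8,243.8)))
zc=tri((318.3,229.3),(343.8,243.8))[0][2]
print("hinge",atz("top",(313.1,255),zc-.055), "stub end", atz("top",(372,247),zc-.08))
for n,p in dict(matTL=(159,178),matTR=(325,127),matBL=(258,511),matBR=(430,460),corner=(452,477),tape=(260,75),barTop=(220,215),barbase=(197,350),plug1top=(166,430),plug1bot=(180,555)).items():
    print(n,atz("top",(p[0]/2.6+220,p[1]/2.6+130),.0))
print("cam",ray("top",0,0)[0],ray("side",0,0)[0])
E
```

```text
post (array([ 0.413 , -0.3995,  0.0952]), np.float64(0.003005246244970683))
captop (array([ 0.4788, -0.3622,  0.1225]), np.float64(0.0014636608057979196))
hinge [ 0.4698 -0.3201  0.0675] stub end [ 0.4867 -0.4087  0.0425]
matTL [ 0.57   -0.2677  0.    ]
matTR [ 0.6037 -0.3697  0.    ]
matBL [ 0.3678 -0.3309  0.    ]
matBR [ 0.3993 -0.4334  0.    ]
corner [ 0.3894 -0.4465  0.    ]
tape [ 0.6365 -0.3291  0.    ]
barTop [ 0.5473 -0.3056  0.    ]
barbase [ 0.4638 -0.2929  0.    ]
plug1top [ 0.4152 -0.2752  0.    ]
plug1bot [ 0.3413 -0.285   0.    ]
cam [ 0.3484 -0.3215  0.9248] [ 0.3244 -1.0054  0.5757]
```

Run:
```python
from h import *
np.set_printoptions(precision=1,suppress=True)
print(robot.current_time_s())
for s in(0,180):
  for n,p,y in(("post",(.413,-.3995,.16),54.4),("post",(.413,-.3995,.086),54.4),("shut",(.4744,-.417,.086),92.7),("cap",(.479,-.362,.11),105),("cap",(.479,-.362,.14),180)):
    y=(y-s+180)%360-180
    q=robot.inverse_kinematics(p,[180,0,y]); print(n,y,None if q is None else np.array(q))
```

```text
1.0
post 54.400000000000006 [ 51.1  24.8 -12.1  89.9   5.5  65.8   2.2]
post 54.400000000000006 [ 50.7  29.2 -11.6  94.7   6.7  56.8   1.3]
shut 92.69999999999999 [ 50.9  35.7 -17.   84.6  11.2  61.4  34.2]
cap 105 [ 49.7  31.4 -20.7  88.7  12.   62.1  41.1]
cap -180 [ 57.5  31.9 -32.8  86.4  18.1  67.1 111.5]
post -125.6 [  30.7   24.6   16.1   90.8   -7.3   65.6 -167.2]
post -125.6 [  29.8   29.2   17.4   95.6  -10.    56.7 -165. ]
shut -87.3 [  32.5   34.7   11.    85.4   -7.2   60.6 -132.2]
cap -75 [  31.1   29.7    6.3   89.5   -3.6   61.  -126.7]
cap 0 [ 39.7  28.3  -6.1  87.2   3.2  64.7 -57. ]
```

Run:
```python
from h import *
np.set_printoptions(precision=3,suppress=True)
fingers.gripper_to(.5,20)
robot.move_to([.413,-.3995,.16],[180,0,54.4])
print(robot.line_to([.413,-.3995,.087],None,.1,f_stop=8))
print(robot.current_tool_pos(),robot.current_contact_force(),robot.current_time_s())
a=vision.grab_frame("side");b=vision.grab_frame("top")
im=np.hstack([cv2.resize(a[180:360,220:380],None,fx=2.4,fy=2.4),cv2.resize(b[180:360,260:420],None,fx=2.4,fy=2.4)])
cv2.imwrite("pics/c.png",im[:,:,::-1])
```

```text
False
[ 0.413 -0.4    0.088] [-0.93  -0.014  1.492] 3.4833
```

View pics/c.png

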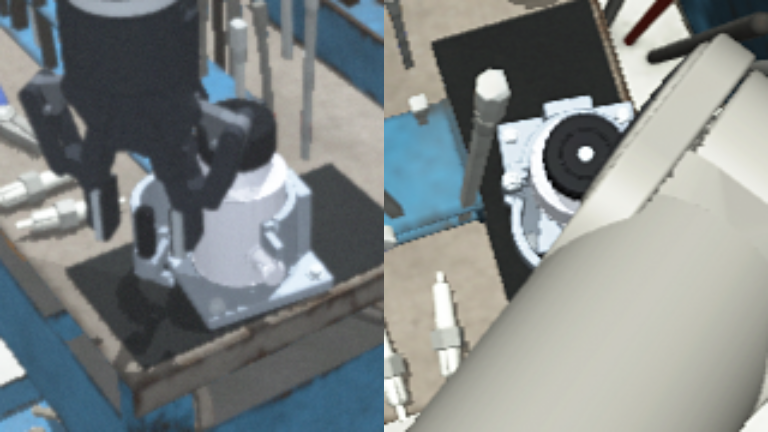

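The post (side view about (145,225) in the composite) stands between the open fingers, clear of the cap. Cage it and swing.

Run:
```python
from h import *
np.set_printoptions(precision=3,suppress=True)
fingers.gripper_to(.18,20); print(robot.current_finger_gap(),robot.current_contact_force())
H=np.array([.4698,-.3201])
for a in list(range(-121,-92,5))+list(range(-92,-70,1)):
    r=np.radians(a); p=H+.097*np.array([np.cos(r),np.sin(r)])
    st=robot.line_to([*p,.087],[180,0,a+180],.06,f_stop=22)
    f=robot.current_contact_force(); print(a,st,f,robot.current_tool_pos())
    t=f[0]*-np.sin(r)+f[1]*np.cos(r)
    if st or abs(t)>25: break
print(robot.current_time_s())
a=vision.grab_frame("side")
cv2.imwrite("pics/d.png",cv2.resize(a[190:350,230:390],None,fx=3.6,fy=3.6,interpolation=2)[:,:,::-1])
```

```text
0.1794713893102259 [ 0.306  0.166 -0.182]
-121 False [-5.484  2.59   3.675] [ 0.418 -0.403  0.087]
-116 False [-4.47   0.926  2.894] [ 0.426 -0.407  0.087]
-111 False [-5.216  1.151  2.492] [ 0.434 -0.411  0.087]
-106 False [-5.675  0.222  1.942] [ 0.442 -0.414  0.087]
-101 False [-4.893 -0.48   1.21 ] [ 0.45  -0.416  0.087]
-96 False [-4.023 -1.448  1.653] [ 0.459 -0.417  0.087]
-92 False [-4.883 -1.192  1.929] [ 0.466 -0.418  0.087]
-91 False [-5.324 -1.37   2.325] [ 0.467 -0.418  0.087]
-90 False [-6.89  -1.752  1.198] [ 0.468 -0.418  0.087]
-89 False [-6.082 -0.53   2.397] [ 0.47  -0.418  0.087]
-88 False [-5.61  -1.875  2.78 ] [ 0.472 -0.418  0.087]
-87 False [-6.229 -1.227  1.682] [ 0.473 -0.418  0.087]
-86 False [-6.373 -1.331  1.437] [ 0.475 -0.418  0.087]
-85 False [-5.617 -1.174  1.88 ] [ 0.477 -0.418  0.087]
-84 False [-6.791 -1.533  1.251] [ 0.478 -0.418  0.087]
-83 False [-6.273 -1.452  1.859] [ 0.48  -0.418  0.087]
-82 False [-6.176 -0.551  1.211] [ 0.482 -0.418  0.087]
-81 False [-5.295 -1.59   2.601] [ 0.483 -0.417  0.087]
-80 False [-7.618 -0.841  1.147] [ 0.484 -0.417  0.087]
-79 False [-10.912   0.057   5.405] [ 0.484 -0.417  0.087]
-78 False [-13.49   -0.435   7.325] [ 0.484 -0.417  0.087]
-77 False [-15.571   0.457   7.709] [ 0.484 -0.417  0.087]
-76 False [-18.394   0.547  10.211] [ 0.484 -0.417  0.086]
-75 False [-20.403   0.443  12.446] [ 0.484 -0.417  0.086]
-74 False [-23.239   1.772  13.458] [ 0.484 -0.417  0.086]
-73 False [-26.31    1.938  15.457] [ 0.484 -0.416  0.086]
-72 False [-28.385   1.635  15.978] [ 0.484 -0.416  0.086]
10.9667
```

View pics/d.png

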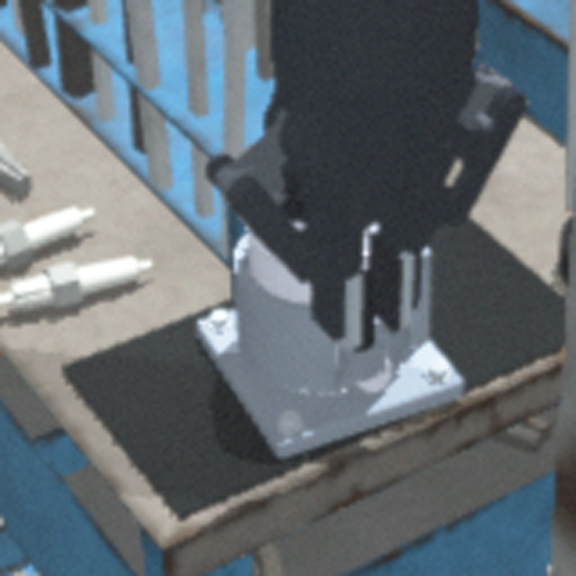

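Run:
```python
from h import *
np.set_printoptions(precision=4,suppress=True)
robot.line_to([.482,-.4175,.088],[180,0,99],.1)
print(robot.current_contact_force())
fingers.gripper_to(.4,20)
robot.line_to([.482,-.4175,.18],None,.2)
robot.move_to([.30,-.50,.24],[180,0,90])
r={}
a={c:vision.grab_frame(c) for c in("side","top")}
for c in a:
    cv2.imwrite(f"pics/{c}1.png",a[c][:,:,::-1])
    r[c]=[(np.round(x["rect"],1).tolist(),round(x["p"],2)) for x in recognise("cap",c)[:2]]
print(r,robot.current_time_s())
S=a["side"][200:330,265:375];T=a["top"][200:330,290:400]
cv2.imwrite("pics/e.png",np.hstack([cv2.resize(x,None,fx=3.6,fy=3.6,interpolation=2) for x in(S,T)])[:,:,::-1])
for c,(u0,u1,v0,v1) in dict(side=(305,332,218,238),top=(330,358,230,258)).items():
    g=a[c][v0:v1,u0:u1].min(2).astype(float); m=np.clip(g-110,0,None); yy,xx=np.mgrid[v0:v1,u0:u1]
    r[c]=((m*xx).sum()/m.sum(),(m*yy).sum()/m.sum()); print(c,r[c],(m>0).sum())
print(tri(r["side"],r["top"]))
```

```text
[-1.6516 -0.4447  0.2425]
{'side': [([317.6, 236.4, 31.4, 31.3], 0.6)], 'top': [([342.8, 244.7, 39.5, 33.9], 0.62), ([287.3, 320.0, 15.8, 48.0], 0.38)]} 13.325
side (np.float64(319.4329896907216), np.float64(225.22261597938143)) 90
top (np.float64(342.96813941207535), np.float64(240.09505368773102)) 53
(array([ 0.482 , -0.3606,  0.1283]), np.float64(0.00046362336814397475))
```

View pics/e.png

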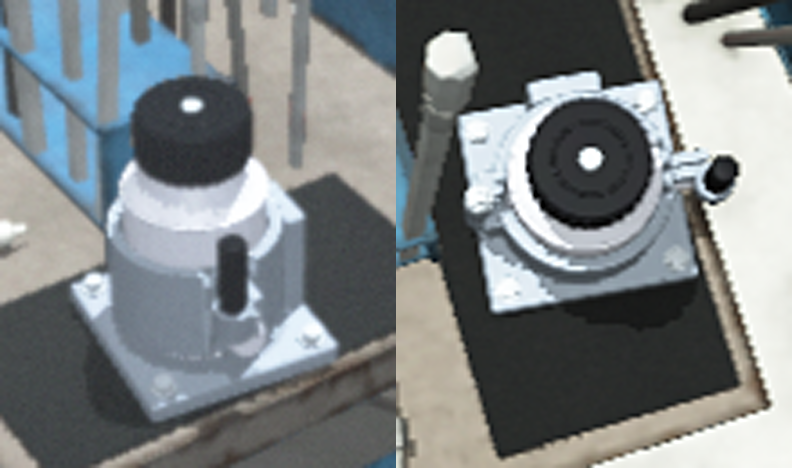

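Gate is shut: post at the right beside the fixed half's flange (top crop (720,172)), cap dot at side crop (191,104) / top crop (591,157), tank upright.

Run:
```python
from h import *
np.set_printoptions(precision=4,suppress=True)
r={}
for c,(u,v) in dict(side=(318,229),top=(344,243.6)).items():
    a=cv2.imread(f"pics/{c}1.png"); u0,v0=int(u)-5,int(v)-4
    g=a[v0:v0+9,u0:u0+11].min(2).astype(float); m=np.clip(g-100,0,None); yy,xx=np.mgrid[v0:v0+9,u0:u0+11]
    r[c]=((m*xx).sum()/m.sum(),(m*yy).sum()/m.sum())
p,e=tri(r["side"],r["top"]); print(r,p,e,tri((329.7,266.7),(380,247.2)))
fingers.gripper_to(.85,20)
robot.move_to([p[0],p[1],.19],[180,0,107])
print(robot.line_to([p[0],p[1],.111],None,.12,f_stop=8),robot.current_tool_pos(),robot.current_contact_force())
fingers.gripper_to(0,20)
print(robot.current_finger_gap(),robot.current_tool_pos(),robot.current_contact_force(),robot.current_torque(),robot.current_time_s())
a=vision.grab_frame("side")
cv2.imwrite("pics/f.png",cv2.resize(a[160:350,230:400],None,fx=3,fy=3,interpolation=2)[:,:,::-1])
```

```text
{'side': (np.float64(317.7738896366083), np.float64(228.69223867205025)), 'top': (np.float64(343.5881548974943), np.float64(243.4749430523918))} [ 0.4786 -0.3618  0.1235] 0.0005131111932845161 (array([ 0.4803, -0.4153,  0.0931]), np.float64(0.0032822836219750105))
False [ 0.479  -0.3625  0.1118] [-0.6641  0.4152 -0.0829]
0.5556597063246533 [ 0.4796 -0.3621  0.1122] [-0.5587 -0.2868  3.7855] [ 0.0309 -0.0505 -0.0311] 15.85
```

View pics/f.png

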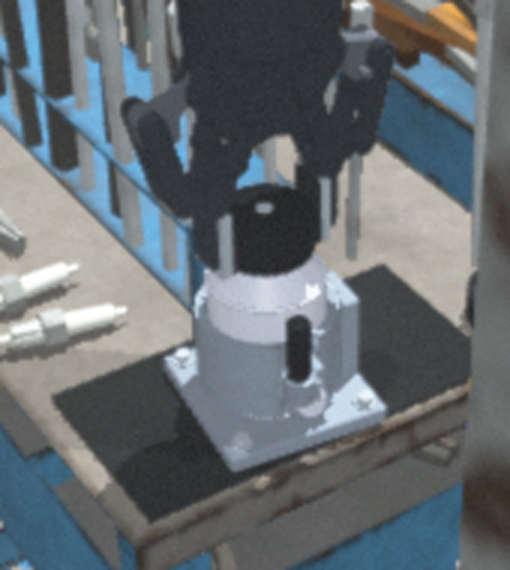

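Run:
```python
from h import *
np.set_printoptions(precision=4,suppress=True)
fingers.gripper_to(0,90)
print(robot.current_finger_gap(),robot.current_gripper_force(),robot.current_contact_force())
x,y,z=robot.current_tool_pos(); z0=.1115
for d in list(range(6,79,6)):
    robot.line_to([x,y,z0+.002*min(d/55,1)],[180,0,(107+d+180)%360-180],.05)
    print(d,robot.current_time_s(),robot.current_eef_rot()[2],robot.current_tool_pos(),robot.current_contact_force(),robot.current_torque()[2],robot.current_finger_gap())
```

```text
0.5307539770571956 91.05257797054946 [0.9048 1.9077 5.6106]
6 16.375 112.87424837777137 [ 0.4795 -0.3624  0.1126] [-1.9429  0.3201  5.7411] 0.08108926727264303 0.5380777259085158
12 16.6333 118.777427565226 [ 0.4793 -0.3626  0.1126] [-1.2684  0.243   4.7126] 0.07268943936149355 0.5350781480073212
18 16.8917 124.7101827052587 [ 0.4795 -0.3625  0.1126] [-1.9012 -0.2652  5.0943] 0.07079064905322585 0.5363932910349593
24 17.15 130.71751998411125 [ 0.4796 -0.3625  0.1128] [-2.1535 -1.5101  5.6246] 0.04518093409000947 0.5410381993534755
30 17.4083 136.73287059362616 [ 0.48   -0.3623  0.1133] [-2.0082 -0.0213  5.7063] 0.08011377879189314 0.5331351729439153
36 17.6667 142.74595356335374 [ 0.4802 -0.3622  0.1136] [-1.5102  0.5814  5.9635] 0.09453869955196312 0.5361300398747184
42 17.925 148.76118361855012 [ 0.4805 -0.3621  0.1139] [-0.7569  0.5044  6.1675] 0.1312232761123406 0.5364353651233215
48 18.1833 154.7664276221692 [ 0.4807 -0.362   0.1143] [-1.4802 -0.5577  6.1347] 0.16419343525253322 0.5385452740747381
54 18.4417 160.7689859099887 [ 0.4807 -0.3618  0.1146] [-0.9368  1.0039  7.2332] 0.10878015948018678 0.5387384658265301
60 18.7 166.76161885794232 [ 0.4807 -0.3617  0.1147] [-1.0117  2.4468  8.1239] 0.059321143331353604 0.5316303446713172
66 18.9583 172.76459260531496 [ 0.4807 -0.3617  0.1147] [-1.2825  0.7998  8.3363] -0.006290041336454902 0.5393467715432296
72 19.2167 178.75722039454462 [ 0.4806 -0.3617  0.1146] [-0.9888  0.5815  7.6535] 0.07329078204441077 0.5369245896910136
78 19.475 -175.24122669907342 [ 0.4807 -0.3618  0.1147] [-0.913   0.7154  8.3958] 0.04334199215873494 0.5379205061972756
```

Run:
```python
from h import *
np.set_printoptions(precision=4,suppress=True)
x,y,z=robot.current_tool_pos()
for k in(.004,.008):
    print(robot.line_to([x,y,z+k],None,.02,f_stop=12),robot.current_tool_pos(),robot.current_contact_force(),robot.current_torque(),robot.current_time_s())
a=vision.grab_frame("side")
cv2.imwrite("pics/g.png",cv2.resize(a[160:350,230:400],None,fx=3,fy=3,interpolation=2)[:,:,::-1])
```

```text
False [ 0.4803 -0.3615  0.1179] [ 0.2295  0.0338 -1.4433] [ 0.0185 -0.0227 -0.0186] 19.8917
False [ 0.4806 -0.3619  0.1227] [-0.658   0.3057 -1.0336] [ 0.0237 -0.0345  0.0155] 20.2417
```

View pics/g.png

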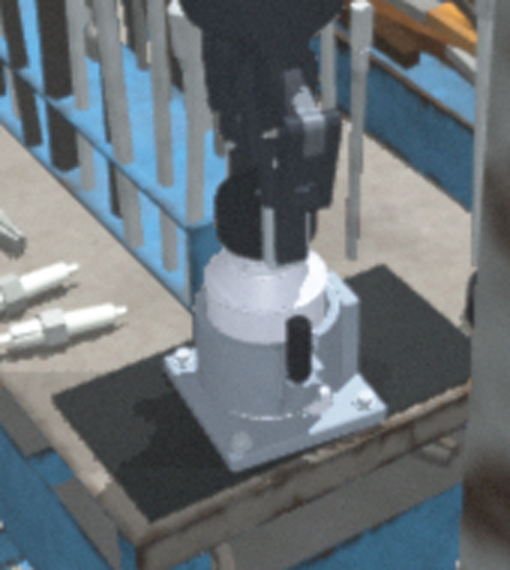

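Run:
```python
from h import *
np.set_printoptions(precision=4,suppress=True)
robot.line_to([.480,-.362,.1412],None,.03); robot.pause(.5)
print(robot.current_tool_pos(),robot.current_eef_rot(),robot.current_contact_force(),robot.current_gripper_force(),robot.current_time_s())
a=vision.grab_frame("side")
cv2.imwrite("pics/h.png",cv2.resize(a[160:350,230:400],None,fx=3,fy=3,interpolation=2)[:,:,::-1])
```

```text
[ 0.48   -0.362   0.1412] [ 179.9973   -0.0034 -174.9974] [-0.6563 -0.3434 -1.254 ] 91.9491872889921 21.5583
```

View pics/h.png

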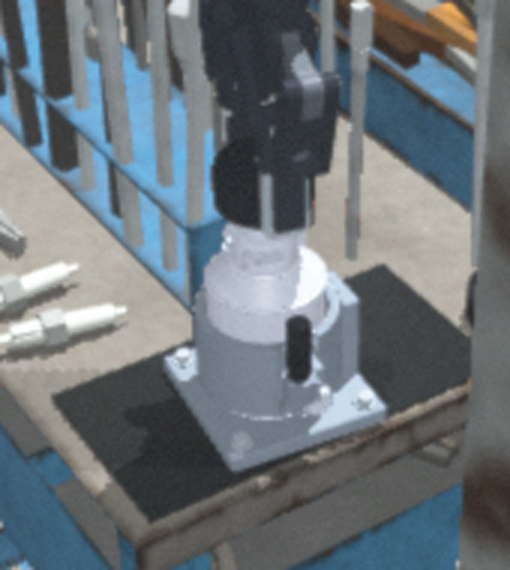

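```bash
python3 -c "
from station import workorder; print(workorder.close_job())"
```

```text
the job is handed in; nothing more can be done
None
```

I swung the gate shut against its stop, unscrewed the cap about 78° anticlockwise, and handed the job in at about 22 s. The arm is still holding the cap level over the open neck, about 15 mm up (roughly 15–19 mm by the pictures). I only saw the plugs, untouched, in the side view and did not re-check the tape.

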